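# Open the bench quick clamp

## Task

Open the quick clamp on the bench for the next glue-up: press its ratchet release plate down and, keeping it down, push the sliding jaw back along the bar until it is fully back against the end stop, then let go so that the plate springs up again. This is fingertip work, pressing and pushing only: pick nothing up, and leave the wood block, the tape roll, the glue bottle and the small pot where they stand.

Things in the scene. Friction and masses are not known exactly. Their poses are not given: they have to be found in the camera images.
- clamp: The quick clamp, screwed to the bench: a level steel bar 318 x 24 mm, top 55 mm above the bench, with a fixed jaw at one end and an end stop at the other; feet 80 mm wide. Origin: on the bench under the middle of the jaw's travel. Its x axis runs along the bar from fixed jaw to end stop: +x is the way the jaw is pushed back. z is up.
- stop (a point): Middle of the inner face of the end stop (50 mm wide, 20 mm thick, top 68 mm above the bench), 50 mm above the bench, at clamp x = +124 mm. The jaw comes to rest against it.
- fixed_jaw (a point): Middle of the top of the fixed jaw (upright plate 50 mm wide, 20 mm thick, top 108 mm above the bench), at clamp x = -166 mm.
- jaw (a joint): How far the sliding jaw is pushed back along clamp +x, m: 0 nearest the fixed jaw, 0.160 against the end stop. Its pocket's middle is at clamp x = value - 0.080. A ratchet stops it moving back (after at most 8 mm of play) unless the release plate is held down; beyond 0.11 there are no teeth. Sliding takes about 7 N plus 12 N per m/s; it stays where it is left.
- release (a joint): How far the ribbed release plate in the jaw's pocket is pressed straight down, m: 0 up, 0.012 fully down. A spring lifts it: 4 N up, 7 N fully down. The ratchet lets go from 6.5 mm; hold it 8 to 12 mm down while pushing. At the start it may rest up to 6 mm down on a tooth. It travels with the jaw and springs up when let go.
- plate (a point): Middle of the release plate's top face (plate 54 mm along the bar, 40 mm wide); moves with it. Up it is 88 mm above the bench, fully pressed 76 mm. It lies in the middle of the jaw's pocket, 60 mm long along the bar, open above and to both sides.
- wall (a point): Middle of the inner face of the jaw's rear wall, the face that a fingertip in the pocket pushes on (looks to clamp -x), 100 mm above the bench; moves with the jaw. The jaw is 88 mm long, 50 mm wide, a U seen from the side: rear wall 14 mm thick, top 116 mm above the bench; front plate 14 mm thick, top 108 mm.
- block: A loose wood block, 90 x 45 x 45 mm, lying near the clamp. Origin: centre of its underside. Leave it alone.
- tape: A loose roll of masking tape lying flat, 100 mm across, 25 mm high. Origin: centre of its underside. Leave it alone.
- glue: A loose standing glue bottle, 52 mm across, 130 mm high. Origin: centre of its underside. Leave it alone.
- pot: A small loose closed pot, 48 mm across, 55 mm high. Origin: centre of its underside. Leave it alone.

How it is judged:
By the outcome, as a careful person would: the job done as asked, in the order asked, and still so for the second after the job is handed in, with the robot touching nothing.
It also fails if it takes over 45 s, if anything falls off the work surface, if the arm or the gripper's body presses on something with over 40 N, if the wrist force passes 120 N, or if a joint passes its speed limit or range.

## Robot

A 7-joint arm with a two-finger parallel gripper is mounted at the origin on the work surface. World frame = base frame: x ahead of the robot, y to its left, z up, the work surface at z = 0. Lengths are in m, angles in rad, forces in N, time in s.
With the tool pointing down it reaches from about 0.425 to 0.875 m from the base axis. Payload 9.9 kg.
Tool frame: the origin (TCP) lies between the finger pads; the fingertips stand ctrl.tip_extent ahead of it and the grasp point (between the pads) lies 11 mm behind it (ctrl.tip_extent is the distance from the TCP to the fingertips, in m); z points along the fingers, y is the direction in which the jaws open and shut (so a half turn about z gives the same grasp; the last joint's range is limited). The gripper opens to 85 mm and grips with 20 to 120 N. Pads are 22 mm wide; open, the fingers measure 114 mm over their backs; the gripper's body (76 mm by 85 mm) begins 54 mm behind the grasp point. The pads swing forward as they close: fully open they stand 13 mm farther back than shut.
Start: joints at [1.233, 0.576, 0.025, 1.437, -0.015, 1.129, -0.057], TCP at [0.169, -0.653, 0.239] pointing down, gripper open.
Joint ranges: [-2.76, 2.76], [-0.34, 2.15], [-1.52, 1.57], [0.19, 2.46], [-1.09, 4.23], [0.17, 1.99], [-2.82, 2.82]. Speed limits (rad/s): [2.22, 2.22, 3.01, 3.01, 3.14, 3.14, 3.14].

## Interface

Orientations are given as [roll, pitch, yaw] about the fixed x, y, z axes, in that order (R = Rz(yaw) Ry(pitch) Rx(roll)).
In Python, from workcell import ctrl, hand, planner, capture gives the robot as it stands. Calls block until the motion is done:
- ctrl.move_to(position, orientation): joint-space move of the TCP to a pose.
- ctrl.move_l(position, frame=None, max_speed=0.15, threshold=None): straight line of the TCP; frame=None keeps the orientation; max_speed is the mean speed in m/s. With threshold (N) it stops when the force on the tool has changed by that much, and returns True; else False.
- ctrl.move_j(angles): joint-space move.
- hand.ungrasp() and hand.grasp(effort=None): open the fingers fully, or close them until they stop; effort is the grip in N (None keeps the last).
- ctrl.dwell(seconds).
- planner.solve_ik(position, orientation): joint angles nearest the present ones, or None.
- ctrl.sense(): the state.
- capture(name): name is "scene" or "side" or "wrist"; returns a dict with "color" (384x512x3 uint8, blue, green, red), "fx", "fy", "cx", "cy" (pixels), "rvec" (rotation vector, rad) and "tvec" (3), from world to camera coordinates, as OpenCV has them. Camera axes: x right, y down, z forward; pixel columns grow to the right and rows downward; lengths in m; the calibration is good to about 2 mm. A picture is of the moment at which its call begins. There is no depth.
A pose or a line that the arm cannot do raises ctrl.MotionError and nothing moves.
- ctrl.job_done(): hands the job in, once; it reports no verdict.
The state is a dict: "time": time; "joint_positions": joint angles; "joint_vel": joint speeds; "tau": joint torques, N m; "ee_pos": TCP position; "tool_rot": TCP orientation; "wrist_force": force on the tool from outside, world axes, zero at the start; "ft_torque": the same for the moment, N m; "opening": finger opening in m.
Only numpy, scipy, OpenCV 4.12 (cv2) and the standard library are available. Lean on these libraries where they do the work, as an engineer would, in place of code of your own. Each camera call takes 0.05 s, during which the arm holds its last target. There are 200 camera calls.

## Working session

There is one attempt and no reset: what is moved stays moved. The work goes in short steps, each a Python script; the robot and the scene stay as the last script left them, time stands still between calls to the robot, and variables do not carry over. Pictures are saved under pics/ and viewed, about 8 in all and at most 12, crops included, and the job is handed in when it is done.

```bash
mkdir -p pics; ls; python3 - <<'E'
from workcell import ctrl,hand,planner,capture
import cv2
for n in("scene","side"):
    c=capture(n);cv2.imwrite(f"pics/{n}0.png",c["color"])
    print(n,c["fx"],c["fy"],c["cx"],c["cy"],c["rvec"],c["tvec"])
s=ctrl.sense();print(s,ctrl.tip_extent)
E
```

```text
pics
scene 427.34098174052156 427.34098174052156 248.7717802638802 196.52083571937183 [ 1.99268129  1.37533237 -0.59065866] [-0.239943   -0.31197843  1.37941438]
side 402.9905860452122 402.9905860452122 255.4655532494896 184.83411947588291 [ 0.73263331 -2.47162992  1.27481153] [0.49370815 0.2532458  0.68468125]
{'time': 0.1, 'joint_positions': array([ 1.23321648,  0.57646987,  0.02483357,  1.43782987, -0.01500912,
        1.12897396, -0.0564925 ]), 'joint_vel': array([ 0.0011057 , -0.00287604, -0.0009114 , -0.00271295,  0.0008257 ,
       -0.00078224,  0.000476  ]), 'tau': array([ 6.04717468e-03, -7.67310190e+01,  2.25813121e+00, -2.86606407e+01,
        1.59904134e-02,  8.64519970e-03,  7.26411349e-05]), 'ee_pos': array([ 0.16938916, -0.65299852,  0.2385118 ]), 'tool_rot': array([-3.14009709e+00,  6.14011553e-05,  2.53827463e-01]), 'wrist_force': array([-1.09882218, -0.27406482, -0.17447972]), 'ft_torque': array([-0.02568587, -0.03119508,  0.04937505]), 'opening': 0.08544397679238658} 0.008
```

View pics/scene0.png

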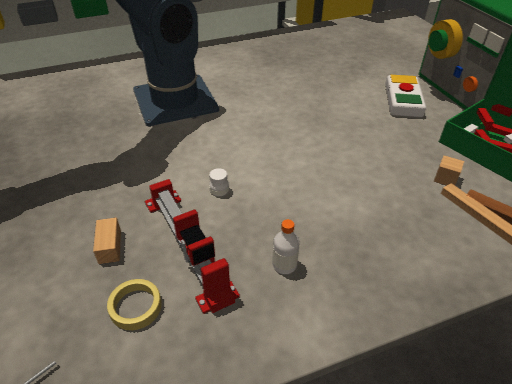

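View pics/side0.png

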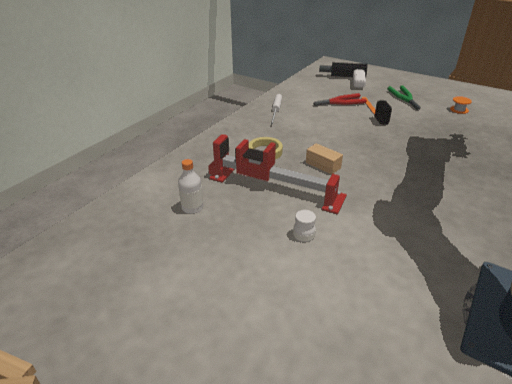

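Scene: fixed jaw at about (217,283), sliding jaw at (187,222) to (202,248), end stop at (162,195). Pot (219,182), bottle (286,250), block (107,240) and tape (133,305) stand around it. In the side view the end stop is at (334,190), the jaw at (255,160) and the fixed jaw at (221,157). The push is towards the robot.

```bash
python3 - <<'E'
import cv2,numpy as np
a=cv2.imread("pics/scene0.png")[170:320,130:260];b=cv2.imread("pics/side0.png")[125:215,200:355]
a=cv2.resize(a,None,fx=4,fy=4,interpolation=cv2.INTER_CUBIC);cv2.imwrite("pics/a.png",a)
b=cv2.resize(b,None,fx=5,fy=5,interpolation=cv2.INTER_CUBIC);cv2.imwrite("pics/b.png",b)
E
```

```text
(no output)
```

View pics/a.png

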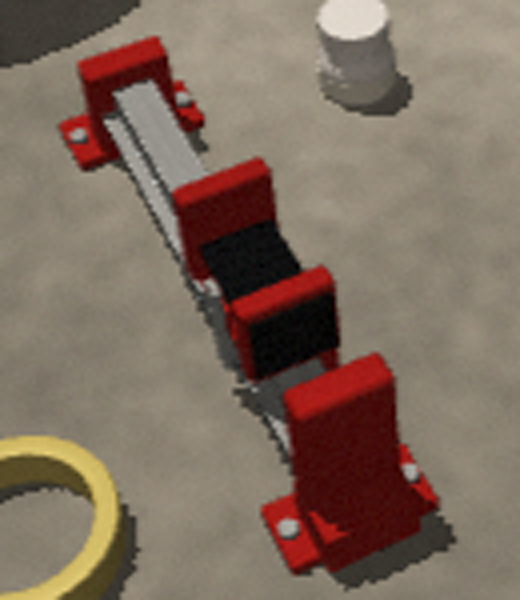

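View pics/b.png

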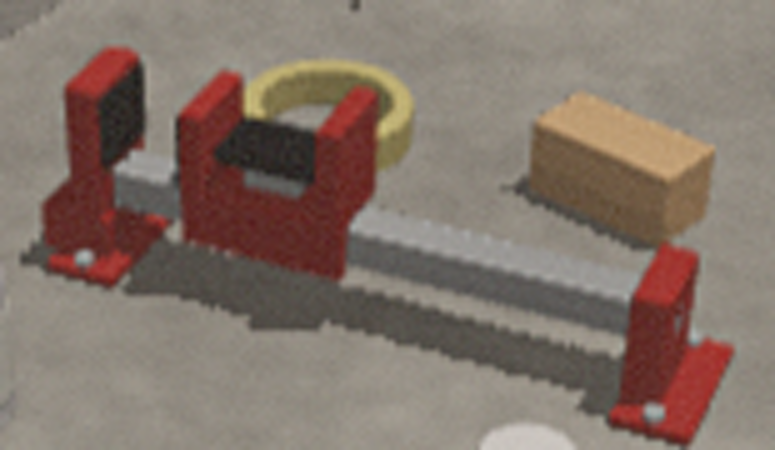

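Crops: the top-face quads of fixed jaw, end stop, rear wall and front plate are clear in both views, and the black plate lies between the jaw's walls. I'll triangulate the four top-face centres.

```bash
cat > h.py <<'E'
import numpy as np,cv2
CAL={"scene":(427.34098174052156,248.7717802638802,196.52083571937183,[ 1.99268129,1.37533237,-0.59065866],[-0.239943,-0.31197843,1.37941438]),
"side":(402.9905860452122,255.4655532494896,184.83411947588291,[0.73263331,-2.47162992,1.27481153],[0.49370815,0.2532458,0.68468125])}
def KRt(c):
    if isinstance(c,str): f,cx,cy,r,t=CAL[c]
    else: f,cx,cy,r,t=c["fx"],c["cx"],c["cy"],c["rvec"],c["tvec"]
    return np.array([[f,0,cx],[0,f,cy],[0,0,1]]),cv2.Rodrigues(np.array(r,float))[0],np.array(t,float)
def P(c): K,R,t=KRt(c); return K@np.c_[R,t]
def ray_z(c,uv,z):
    K,R,t=KRt(c); o=-R.T@t; d=R.T@np.linalg.solve(K,[*uv,1]); return o+d*(z-o[2])/d[2]
def tri(c1,u1,c2,u2):
    X=cv2.triangulatePoints(P(c1),P(c2),np.array(u1,float),np.array(u2,float))[:,0]; return X[:3]/X[3]
E
python3 - <<'E'
from h import *
pts={"fixed":((339,385),(104,70),.108,-.176),"stop":((122,58),(666,276),.068,.134),"rear":((221,181),(348,113),.116,0),"front":((282,292),(213,95),.108,0)}
W={}
for n,(a,b,z,_) in pts.items():
    a=np.array(a)/4+[130,170]-.4; b=np.array(b)/5+[200,125]-.4
    W[n]=X=tri("scene",a,"side",b); print(n,X.round(4),ray_z("scene",a,z).round(4),ray_z("side",b,z).round(4))
d=(W["stop"]-W["fixed"])[:2];L=np.linalg.norm(d);u=d/L
print("yaw",np.arctan2(u[1],u[0]),"L",L,"expect .31 ; fixed plate mid x=-.166 top")
for n in W: print(n,((W[n]-W["fixed"])[:2]@u)-.166, (W[n]-W["fixed"])[:2]@[-u[1],u[0]])
for n,uv,z in (("pot",(219,190),.0),("glue",(286,268),0),("block",(107,240),.045),("tape",(133,303),.02)): 
    q=ray_z("scene",uv,z)[:2];o=q-W["fixed"][:2];print(n,q.round(3),"clamp",o@u-.166,o@[-u[1],u[0]])
E
```

```text
fixed [ 0.7565 -0.0936  0.1078] [ 0.7566 -0.0937  0.108 ] [ 0.7564 -0.0932  0.108 ]
stop [ 0.4604 -0.1348  0.068 ] [ 0.4595 -0.1352  0.068 ] [ 0.4605 -0.1337  0.068 ]
rear [ 0.6222 -0.1124  0.1159] [ 0.6217 -0.1127  0.116 ] [ 0.6222 -0.1114  0.116 ]
front [ 0.6952 -0.1026  0.1079] [ 0.695  -0.1028  0.108 ] [ 0.6951 -0.1021  0.108 ]
yaw -3.0034747733386435 L 0.2990189321245578 expect .31 ; fixed plate mid x=-.166 top
fixed -0.166 0.0
stop 0.13301893212455781 0.0
rear -0.030365119244153804 8.435934084882399e-05
front -0.1039927349857617 0.0004693970167807416
pot [0.457 0.005] clamp 0.11711753333186906 -0.13857980891328592
glue [0.736 0.063] clamp -0.16746213157465165 -0.15807336370017097
block [ 0.566 -0.275] clamp 0.048021637953494345 0.15289709031587057
tape [ 0.72  -0.251] clamp -0.10813957410751861 0.15081135165189766
```

Triangulated heights match the text (108, 68, 116 and 108 mm), and fixed jaw to stop is 299 mm against 300. So the clamp yaw is about −3.0035 and the jaw joint about 0.013. Next I close the fingers, go above the pocket and look from close by.

```bash
cat >> h.py <<'E'
YAW=-3.0035; U=np.array([np.cos(YAW),np.sin(YAW)]); V=np.array([-U[1],U[0]])
ORI=[np.pi,0,YAW+np.pi]
ORG=np.array([.7565,-.0936])+.166*U   # clamp origin
def W(x,z,y=0): return [*(ORG+x*U+y*V),z]
E
python3 - <<'E'
from h import *
from workcell import ctrl,hand,planner,capture
for x,z in((-.0554,.25),(-.0554,.085),(.1,.085),(.1,.25)): print(planner.solve_ik(W(x,z),ORI))
hand.grasp(20)
ctrl.move_to(W(-.0554,.22),ORI)
s=ctrl.sense();print(s["time"],s["ee_pos"],s["tool_rot"],s["opening"],ctrl.tip_extent,s["wrist_force"],W(-.0554,.22))
c=capture("wrist");cv2.imwrite("pics/w1.png",c["color"])
import pickle;pickle.dump({k:v for k,v in c.items() if k!="color"},open("w1.pkl","wb"))
for n,p in {"rear":W(-.0304,.116),"front":W(-.104,.108),"fixed":W(-.166,.108),"stop":W(.134,.068)}.items():
    q=P(c)@np.r_[p,1];print(n,q[:2]/q[2])
E
```

```text
[ 0.17940359  0.53946458 -0.14145717  1.47269461  0.07997044  1.1350733
 -1.40869352]
[ 0.11779383  0.69997283 -0.03794713  1.65793131  0.03460619  0.78434279
 -1.36844082]
[ 0.19018049  0.53864658 -0.03497373  2.0463771   0.03393154  0.55709666
 -1.30135195]
[ 0.28659767  0.32276962 -0.16247573  1.84658065  0.06194246  0.97709986
 -1.33501036]
3.4333 [ 0.64674484 -0.11022403  0.22003627] [3.14093996e+00 1.29586003e-04 1.36430139e-01] -0.0001545991466029011 0.008 [-0.39288704 -0.5737149  -0.40462492] [np.float64(0.6469528730773842), np.float64(-0.1088245519802829), 0.22]
rear [256.61325234 225.41337567]
front [256.42139451 140.78187295]
fixed [256.23087285  60.45793301]
stop [256.91796363 336.39426384]
```

View pics/w1.png

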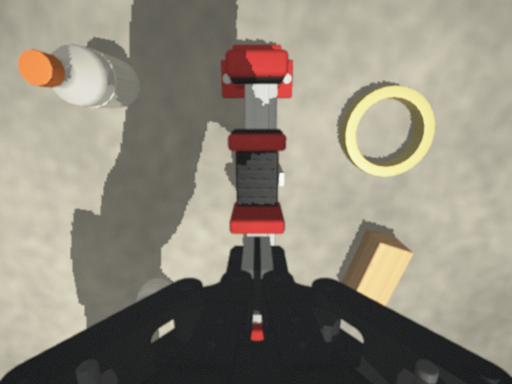

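The wrist view shows rear wall top at about (257,225), front plate at about (257,140) and plate between them, within 1–2 px of my projections, and the pocket is clear. I go down and press without touching the wall.

```bash
python3 - <<'E'
from h import *
from workcell import ctrl,hand,planner,capture
def st(l):
    s=ctrl.sense();p=s["ee_pos"];o=p[:2]-ORG
    print(l,round(s["time"],2),"clampxy",(o@U).round(4),(o@V).round(4),"tipz",(p[2]-.008).round(4),"F",s["wrist_force"].round(2))
print(ctrl.move_l(W(-.0554,.104),max_speed=.1,threshold=15));st("above")
for z in(.092,.088,.084,.080,.0777):
    r=ctrl.move_l(W(-.0554,z+.008),max_speed=.03,threshold=20);st(f"{z} {r}")
    if r:break
c=capture("side");cv2.imwrite("pics/s1.png",cv2.resize(c["color"][90:220,170:360],None,fx=4,fy=4))
E
```

```text
False
above 4.79 clampxy -0.0558 0.0001 tipz 0.0967 F [0.5  0.47 0.64]
0.092 False 5.08 clampxy -0.0553 -0.0001 tipz 0.092 F [ 0.58 -0.16  0.75]
0.088 False 5.36 clampxy -0.0554 0.0 tipz 0.0878 F [0.13 0.47 0.15]
0.084 False 5.64 clampxy -0.0554 0.0 tipz 0.0841 F [-0.09  0.14  2.84]
0.08 False 5.92 clampxy -0.0554 0.0001 tipz 0.0802 F [-0.91  0.62  5.37]
0.0777 False 6.17 clampxy -0.0554 0.0 tipz 0.078 F [-1.19  0.04  5.22]
```

View pics/s1.png

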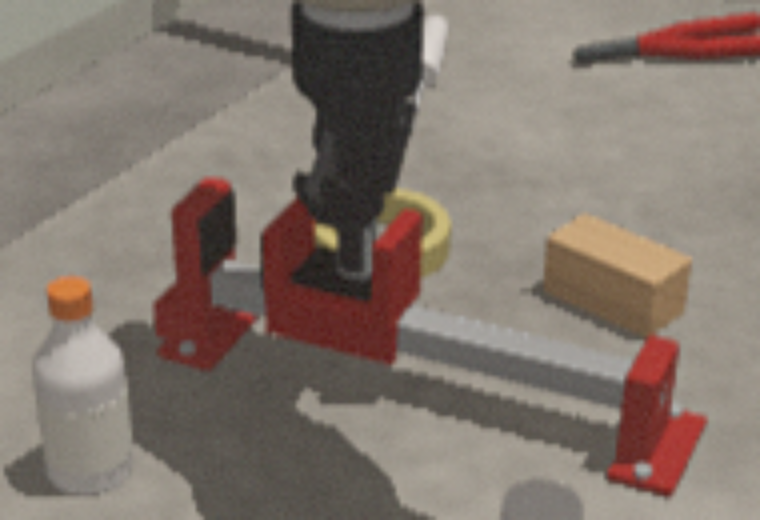

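The side view shows the tip in the pocket with the plate pressed, about 10 mm down, with 5 to 6 N at the wrist and a gap to the rear wall at crop (395,260). Now I push in segments and watch height and force.

```bash
cat >> h.py <<'E'
def st(l):
    from workcell import ctrl
    s=ctrl.sense();p=s["ee_pos"];o=p[:2]-ORG;f=s["wrist_force"]
    print(l,round(s["time"],2),"clampxy",(o@U).round(4),(o@V).round(4),"tipz",(p[2]-.008).round(4),"F along,lat,z",(f[:2]@U).round(1),(f[:2]@V).round(1),f[2].round(1),flush=True)
E
python3 - <<'E'
from h import *
from workcell import ctrl
z=.0857
for x,v,t in((-.044,.03,25),(-.01,.05,25),(.025,.05,25),(.06,.05,25),(.085,.05,25)):
    r=ctrl.move_l(W(x,z),max_speed=v,threshold=t);st(f"{x} {r}")
    if r:break
else:
    r=ctrl.move_l(W(.108,z),max_speed=.02,threshold=15);st(f"end {r}")
    ctrl.dwell(.3);st("hold")
E
```

```text
-0.044 False 6.76 clampxy -0.0461 0.0 tipz 0.0788 F along,lat,z -5.5 -1.7 5.5
-0.01 False 7.59 clampxy -0.012 -0.0 tipz 0.0787 F along,lat,z -4.1 -0.6 6.8
0.025 False 8.44 clampxy 0.023 0.0 tipz 0.0787 F along,lat,z -3.9 0.4 6.1
0.06 False 9.29 clampxy 0.0579 0.0 tipz 0.0786 F along,lat,z -4.2 -0.1 6.7
0.085 False 9.94 clampxy 0.0832 0.0 tipz 0.0785 F along,lat,z -3.2 -0.7 5.5
end True 10.84 clampxy 0.0995 0.0 tipz 0.0787 F along,lat,z -0.0 -0.4 4.0
hold 11.14 clampxy 0.0995 -0.0 tipz 0.0787 F along,lat,z 0.3 0.7 5.9
```

It stopped by force at tip x = 0.0995 (0.099 predicted), but the force has relaxed to zero. I'll push once more to seat the jaw, still pressing, and look.

```bash
python3 - <<'E'
from h import *
from workcell import ctrl,capture
r=ctrl.move_l(W(.108,.0857),max_speed=.02,threshold=20);st(f"reseat {r}")
ctrl.dwell(.2);st("hold")
c=capture("side");cv2.imwrite("pics/s2.png",cv2.resize(c["color"][90:220,190:380],None,fx=4,fy=4))
E
```

```text
reseat True 11.47 clampxy 0.0993 0.0 tipz 0.0789 F along,lat,z -1.3 0.1 3.6
hold 11.67 clampxy 0.0993 -0.0 tipz 0.0789 F along,lat,z 0.1 -0.2 4.5
```

View pics/s2.png

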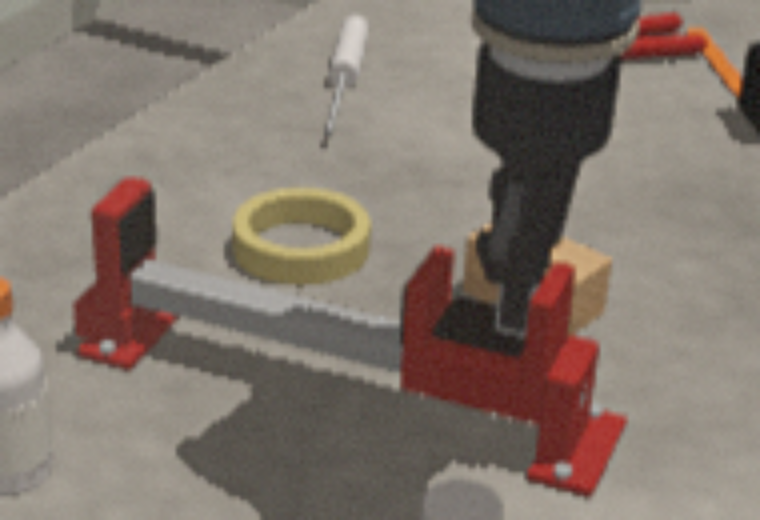

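The jaw sits against the end stop at crop (545,370), and both force stops came within 0.2 mm of each other. I lift straight off.

```bash
python3 - <<'E'
from h import *
from workcell import ctrl,capture
p=ctrl.sense()["ee_pos"]
ctrl.move_l([p[0],p[1],.105],max_speed=.04);st("up")
ctrl.move_l([p[0],p[1],.25],max_speed=.15);st("clear")
ctrl.dwell(.3)
c=capture("side");d=capture("scene")
a=cv2.resize(c["color"][120:220,200:360],(640,400),interpolation=cv2.INTER_CUBIC)
cv2.imwrite("pics/s3.png",a)
cv2.imwrite("pics/d3.png",cv2.resize(d["color"][160:320,90:310],None,fx=3.5,fy=3.5,interpolation=cv2.INTER_CUBIC))
# movement of loose things
for n,im in(("side",c),("scene",d)):
    b=cv2.imread(f"pics/{n}0.png")
    for o,(lo,hi) in {"orange cap":((5,200,180),(12,255,255)),"tape":((22,90,60),(32,255,255)),"wood":((10,90,60),(19,200,255))}.items():
        r=[]
        for i in(b,im["color"]):
            m=cv2.inRange(cv2.cvtColor(i,cv2.COLOR_BGR2HSV),lo,hi)
            k,_,s,ce=cv2.connectedComponentsWithStats(m[80:340,60:350].copy());j=1+s[1:,4].argmax() if k>1 else 0
            r.append((s[j,4],ce[j].round(1)))
        print(n,o,r)
E
```

```text
up 12.32 clampxy 0.0996 -0.0 tipz 0.097 F along,lat,z -0.4 -0.7 0.0
clear 13.43 clampxy 0.0998 -0.0002 tipz 0.2411 F along,lat,z -1.0 -0.4 0.5
side orange cap [(np.int32(75400), array([144.5, 129.5])), (np.int32(75400), array([144.5, 129.5]))]
side tape [(np.int32(272), array([206.4,  64.2])), (np.int32(506), array([205. ,  68.8]))]
side wood [(np.int32(716), array([263.7,  78.4])), (np.int32(514), array([263.4,  76. ]))]
scene orange cap [(np.int32(80), array([227.5, 143.6])), (np.int32(81), array([227.5, 143.6]))]
scene tape [(np.int32(1379), array([ 73.8, 224.1])), (np.int32(1385), array([ 73.7, 224.1]))]
scene wood [(np.int32(1093), array([ 46.8, 160.4])), (np.int32(1105), array([ 46.9, 160.4]))]
```

View pics/s3.png

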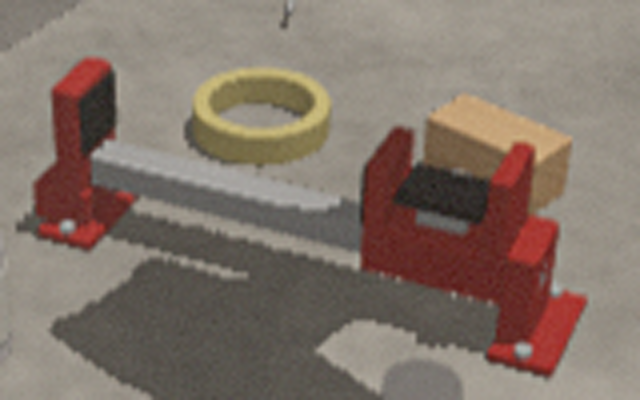

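View pics/d3.png

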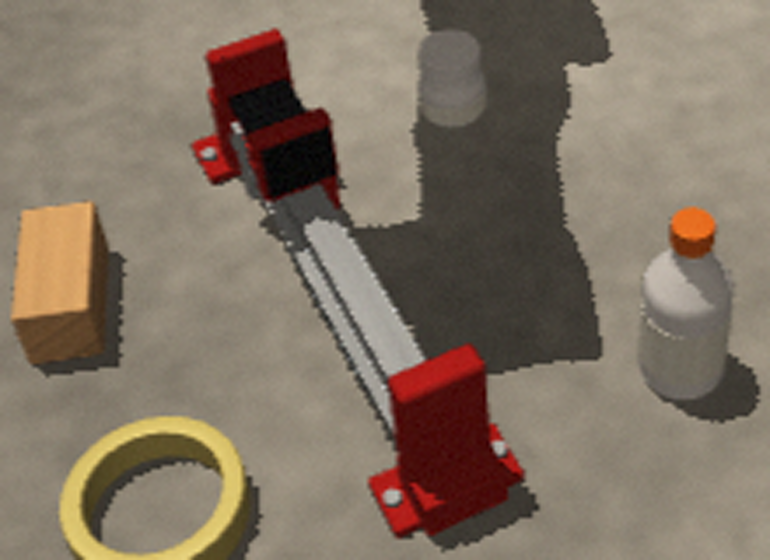

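The jaw is back at the stop with no visible gap, and the plate is up again: its grey spring side shows at side crop (440,220). Bottle, tape and block are within 0.1 px of their first scene positions, and the pot looks in place. I make one triangulated check of the rear wall and then hand in.

```bash
python3 - <<'E'
from h import *
from workcell import ctrl
X=tri("scene",np.array([245,48])/3.5+[90,160]-.4,"side",np.array([512,171])/4+[200,120]-.4)
x=(X[:2]-ORG)@U;print(X.round(4),"rear wall mid x",x.round(4),"expect .117")
if abs(x-.117)<.004: ctrl.job_done();st("done")
E
```

```text
[ 0.4766 -0.132   0.1127] rear wall mid x 0.1166 expect .117
the job is handed in; nothing more can be done
the job is handed in; nothing more can be done
```

The clamp is open and the job is handed in: the jaw is back against the end stop and the release plate has sprung up. With the fingers closed, I pressed the plate about 9–10 mm down and held it there. I then pushed the jaw about 147 mm back and lifted straight off. The arm finished clear above the clamp, with the job taking about 14 s of robot time.

**Jaw position:** Two pushes, with force stops at 15 N and 20 N, ended within 0.2 mm of each other. Afterwards the middle of the rear wall measured at clamp x = 0.1166 m against 0.117 m expected. The height in that same measurement came out about 3 mm low (0.1127 m against 0.116 m), because I picked those pixels by eye.

**Plate and wrist force:** Both final pictures show the plate up. The force on the tool after lifting was about zero.

**Loose items:** In the scene picture the bottle cap, tape and block were within 0.1 pixel of where they started. I checked the pot only by eye. The side-view colour check was no use: the jaw now hides part of the block and uncovers the tape, and the bottle cap was not detected.

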